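# Pick the isolation pad of the right hardness with a durometer and fit it

## Robot

A 6-joint arm with a two-finger parallel gripper is mounted at the origin on the work surface. World frame = base frame: x ahead of the robot, y to its left, z up, the work surface at z = 0. Lengths are in m, angles in rad, forces in N, time in s.
With the tool pointing down it reaches from about 0.225 to 0.875 m from the base axis. Payload 3.4 kg.
Tool frame: the origin (TCP) lies at the centre of the arm's flange, where the gripper is bolted on; the fingertips stand manip.tcp_to_tips ahead of it and the grasp point (between the pads) lies 155 mm ahead of it (manip.tcp_to_tips is the distance from the TCP to the fingertips, in m); z points along the fingers, y is the line along which they close (so a half turn about z gives the same grasp; the last joint's range is limited). The gripper opens to 85 mm and grips with 20 to 120 N. Pads are 22 mm wide; open, the fingers measure 114 mm over their backs; the gripper's body (76 mm by 85 mm) begins 54 mm behind the grasp point. The pads swing forward as they close: fully open they stand 13 mm farther back than shut.
Start: joints at [-1.224, 0.276, 1.505, -0, 1.361, -0.121], TCP at [0.259, -0.513, 0.405] pointing down, gripper open.
Joint ranges: [-2.89, 2.89], [-0.75, 2.08], [0.22, 2.7], [-1.18, 4.32], [0.11, 2.71], [-2.7, 2.7]. Speed limits (rad/s): [2.57, 2.57, 3.14, 3.14, 3.14, 3.14].

## Interface

Orientations are given as a unit quaternion [w, x, y, z].
In Python, from rig import sensors, imaging, manip gives the robot as it stands. The module is installed in compiled form; this text tells all that it offers.
- The arm moves only by the tool jog_arm, never from a script. Its argument "plan" is a list of rows, each an object of numbers: "dx", "dy", "dz": the shift along the tool's x, y, z in mm; "ax", "ay", "az": the turn, a rotation vector about the tool's x, y, z in units of 6 degrees (1.0 is 6 degrees); "grip": the closure, from 0 (fully open) to 1 (shut). A call has 1 to 20 rows; each row shifts and turns the commanded pose from where the row before left it, along the tool's axes as they then stand; what a row does not reach is not made up. A row lasts 1/12 s, in which the tool goes at most 41.7 mm and 7.16 degrees, less where a joint would pass 70% of its speed; a pose out of reach is approached as far as the arm can. A call is refused whole if a number of a shift passes 41.7 or a number of a turn 1, either way. A call with a gripper value outside its range is refused whole. The fingers move at their own pace and stop on an object; "grip_force" is the grip in N (left out, the last holds). Time passes only in rows, so rows that do not move let the fingers close. It gives the time, the measured TCP pose, the force, the opening and the grip force at its end, in the units of the state.
- sensors.get_state(): the state, without advancing time (a new reading comes with each control period).
- imaging.get_image(name): name is "scene" or "side" or "wrist"; returns a dict with "image" (480x640x3 uint8, red, green, blue), "K" (3x3 intrinsics, pixels), "extrinsics" (4x4, takes a point from world to camera coordinates). Camera axes: x right, y up, looking along -z (the intrinsics and any distortion apply to the point x, -y, -z); pixel columns grow to the right and rows downward; lengths in m; the calibration is good to about 2 mm. A picture is of the moment at which its call begins. There is no depth.
- manip.sign_off(): hands the job in; it is judged then, once.
The state is a dict: "clock": time; "qpos": joint angles; "qd": joint speeds; "effort": joint torques, N m; "position": TCP position; "ee_rot": TCP orientation; "contact_force": force on the tool from outside, world axes, zero at the start; "moment": the same for the moment, N m; "width": finger opening in m; "gripper_force": force on a finger pad.
Only numpy, scipy, OpenCV 4.12 (cv2) and the standard library are available. Lean on these libraries where they do the work, as an engineer would, in place of code of your own. Each camera call takes 0.05 s, during which the arm holds its last target. There are 200 camera calls.

## Task

The microscope's base plate lacks one rubber pad: with the dial hardness gauge find which of the three loose pads on the board reads between 40 and 60, standing the gauge upright on the middle of a pad and pushing until its steel sole sits flat and firm (about 15 N, never under 10 or over 25), and hold that reading for a second. Then put the gauge back upright in its wooden rest, its shoulder down on the block, and set the pad with that reading, the same way up, fully home in the empty seat of the plate. Fit only a pad whose own reading you have held, leave the other two where they lie, and disturb nothing else.

Things in the scene. Friction and masses are not known exactly. Their poses are not given: they have to be found in the camera images.
- gauge: Dial hardness gauge, about 270 g, 124 mm tall, standing in its wooden rest at the start. Origin: centre of the underside of its round steel sole (30 mm diameter, 6 mm thick); z up along the gauge. Stem 22 mm diameter to z 22, square shoulder 46 x 46 mm from z 22 to 28, round dial case 58 mm diameter and 26 mm thick centred at z 55, white dial facing the gauge's own +x.
- gauge_grip (a point): Middle of the gauge's black handle, 104 mm above the sole: a square bar 26 x 26 mm (sides along the gauge's x and y), reaching from 84 to 124 mm above the sole. Grip it here, from above.
- gauge_sole (a point): Centre of the sole's underside. A sprung pin of 5 mm diameter stands 6 mm out of it; it takes 0.5 N to start it and 8 N to push it in flush. The reading is true only while the sole sits flat on the pad: before that every pad reads too low; pushing harder once seated hardly changes it. Once the sole touches, the push rises steeply (over 5 N a millimetre): go the last millimetres slowly.
- needle (a joint): Needle of the dial: 0 rad = reading 0 (pin fully out), 4.712 rad = reading 100 (pin flush with the sole), in proportion, so 40 to 60 is 1.885 to 2.827 rad. Seen face on, 0 is at the lower left, 50 at the top, 100 at the lower right; long marks at 0, 50 and 100, a middle one every 10.
- rest: Wooden rest block, 90 x 90 x 42 mm high, fixed. Origin: centre of its underside, z up. An upright through hole of 36 mm diameter in its middle takes the gauge's sole and stem (3 mm of play all round); the gauge's shoulder rests on the top face, so that the sole then hangs 20 mm above the block's underside.
- board: Pine board, 130 mm (its x) x 330 mm (its y), 12 mm thick, fixed. Origin: centre of its underside. The three loose pads stand on it in a row along its y, about 105 mm apart.
- pad_a: Loose black rubber pad, hand-moulded: 50 mm diameter, 20 to 30 mm high (each differs), 60 g, standing on the board. Origin: centre of its underside, z up. The middle of its top face (a 16 mm circle) gives under the gauge's pin; the rim round it gives only 1 mm under 10 N. The three look alike and differ in hardness: one reads about 20, one about 50, one about 75.
- pad_b: Another loose rubber pad, like pad_a but of another height and hardness.
- pad_c: Another loose rubber pad, like pad_a but of another height and hardness.
- plate: Aluminium base plate, 240 mm (its x) x 190 mm (its y), 16 mm thick, lying feet up, fixed. Origin: centre of its underside. Pads are already fitted at three of its corners and stand 19 mm above its top face; the fourth corner has the empty seat.
- seat (a point): Centre of the floor of the empty seat: a round recess of 54 mm diameter, 6 mm deep (the floor is 10 mm above the plate's underside), 80 mm in -x and 55 mm in -y of the plate's centre in the plate's own axes. A pad (50 mm) drops in with 2 mm of play all round.
- thumb_nut: Bystander: brass thumb nut, 22 mm diameter, 14 mm high, standing on the board among the pads, nearer the robot than their row. Origin: centre of its underside.
- flask: Bystander: clear culture flask lying flat, 75 x 50 x 26 mm with a blue cap. Origin: centre of its underside.
- dish: Bystander: glass dish, 90 mm diameter, 16 mm high. Origin: centre of its underside.
- driver: Bystander: screwdriver, 170 mm long, lying. Origin: middle of its underside.
- offcut: Bystander: wood offcut 100 x 55 x 22 mm. Origin: centre of its underside.
- drops: Bystander: amber dropper bottle, 38 mm diameter, 75 mm high. Origin: centre of its underside.
- objective: Bystander: steel microscope objective standing up, 29 mm diameter, 42 mm high. Origin: centre of its underside.
Not all that is in view belongs to the job. What is meant by the gauge is not red, and is the smaller of those in its own colour. Leave any purple look-alike of the rest alone.

How it is judged:
By the outcome, as a careful person would: the job done as asked, in the order asked, and still so for the second after the job is handed in, with the robot touching nothing.
It also fails if it takes over 72 s, if anything falls off the work surface, if the arm or the gripper's body presses on something with over 40 N, if the wrist force passes 120 N, or if a joint passes its speed limit or range.

## Working session

There is one attempt and no reset: what is moved stays moved. The work goes in short steps, Python scripts to look and compute and a tool call to move; the robot and the scene stay as the last step left them, time stands still between calls to the robot, and variables do not carry over. Pictures are saved under pics/ and viewed, at most 10 in all, crops included, and the job is handed in when it is done.

Besides the shell and the picture viewer there is one more tool, called as name(argument=value, ...) on one line, values as JSON. jog_arm: Moves the arm, as the interface text tells. Its arguments: {"type":"object","properties":{"plan":{"type":"array"},"grip_force":{"type":"number"}},"required":["plan"]}

```bash
mkdir -p pics
cat > h.py <<'E'
import numpy as np, cv2
from rig import sensors, imaging, manip
def grab(n,f=None):
    d=imaging.get_image(n)
    if f: cv2.imwrite('pics/'+f,d['image'][:,:,::-1])
    return d
def unproj(d,u,v,z):
    K=np.array(d['K']);E=np.array(d['extrinsics']);R=E[:3,:3];t=E[:3,3]
    r=np.linalg.inv(K)@[u,v,1]; r=R.T@np.array([r[0],-r[1],-r[2]]); c=-R.T@t
    return c+r*(z-c[2])/r[2]
def proj(d,p):
    E=np.array(d['extrinsics']);c=E[:3,:3]@np.array(p)+E[:3,3]
    q=np.array(d['K'])@[c[0],-c[1],-c[2]];return q[:2]/q[2]
E
python3 - <<'E'
from h import *
import pickle
D={}
for n in['scene','side','wrist']:
    d=grab(n,n+'0.png');D[n]=d
    print(n,d.keys(),np.round(d['K'],1).tolist(),np.round(d['extrinsics'],3).tolist())
pickle.dump(D,open('D0.pkl','wb'))
print(sensors.get_state(),manip.tcp_to_tips)
E
```

```text
scene dict_keys(['image', 'K', 'extrinsics']) [[488.3, 0.0, 322.7], [0.0, 488.3, 238.7], [0.0, 0.0, 1.0]] [[0.826, 0.564, 0.008, -0.383], [-0.452, 0.653, 0.607, 0.288], [0.337, -0.505, 0.794, -1.754], [0.0, 0.0, 0.0, 1.0]]
side dict_keys(['image', 'K', 'extrinsics']) [[531.4, 0.0, 319.3], [0.0, 531.4, 246.6], [0.0, 0.0, 1.0]] [[-0.675, -0.738, 0.004, 0.301], [0.571, -0.518, 0.636, -0.448], [-0.468, 0.432, 0.771, -0.947], [0.0, 0.0, 0.0, 1.0]]
wrist dict_keys(['image', 'K', 'extrinsics']) [[415.5, 0.0, 317.0], [0.0, 415.5, 236.2], [0.0, 0.0, 1.0]] [[0.451, -0.892, -0.001, -0.574], [0.859, 0.435, -0.271, 0.035], [0.242, 0.121, 0.963, -0.378], [0.0, 0.0, 0.0, 1.0]]
{'clock': 0.15, 'qpos': array([-1.22401275e+00,  2.76454918e-01,  1.50581607e+00,  2.21009590e-06,
        1.36073241e+00, -1.21002538e-01]), 'qd': array([-0.00076978, -0.00122779, -0.00440023, -0.001253  , -0.00128528,
       -0.00076672]), 'effort': array([ 1.34238438e-03, -4.17145944e+01, -2.46032864e+01, -3.11686090e-04,
        7.65183853e-03,  4.05697142e-05]), 'position': array([ 0.25921712, -0.51308836,  0.40404578]), 'ee_rot': array([-7.01000143e-04,  9.72771300e-01,  2.31766045e-01, -7.83866566e-05]), 'contact_force': array([ 0.31439779, -0.4561957 ,  0.48861946]), 'moment': array([-0.00884589, -0.00441611, -0.04521193]), 'gripper_force': 0.0, 'width': 0.08501137458474056} 0.1734
```

View pics/scene0.png

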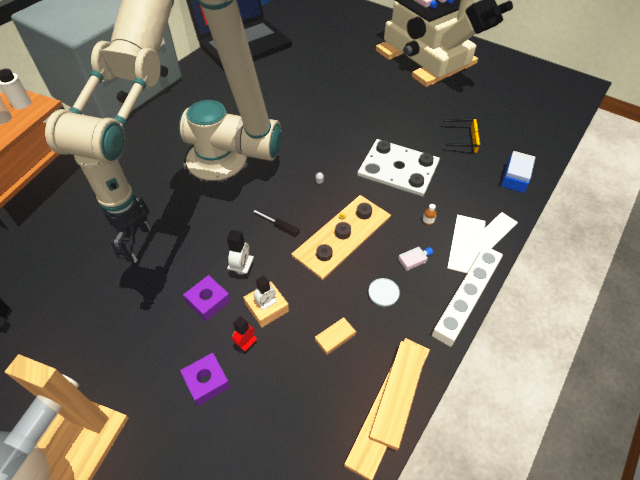

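View pics/side0.png

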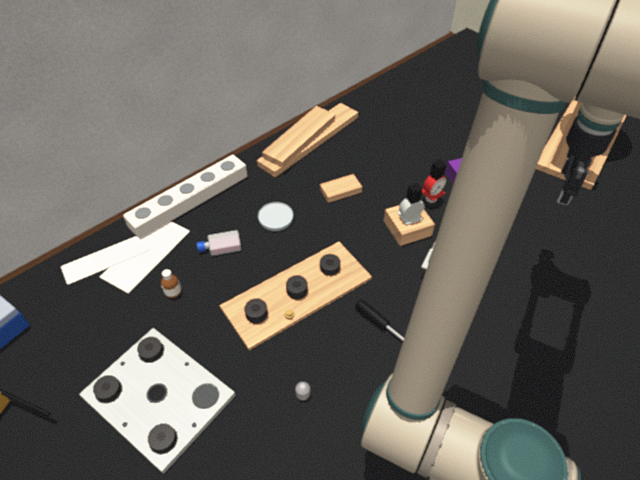

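Candidates for the gauge in the scene view: white on the table (240,255), white in the wooden rest (265,293) and red (244,335). The white one in the wooden rest fits: it isn't red, looks like the smaller of the white pair, and its rest isn't purple. I'll confirm that in one crop.

Run:
```python
from h import *
import pickle
D=pickle.load(open('D0.pkl','rb'))
s=D['scene']['image'][180:400,170:400,::-1]
a=cv2.resize(s,None,fx=2.6,fy=2.6,interpolation=cv2.INTER_CUBIC)
cv2.imwrite('pics/crop1.png',a)
def P(n,u,v,z): print(n,u,v,np.round(unproj(D[n],u,v,z),3))
P('scene',206,296,.042);P('scene',240,262,0);P('scene',265,300,.04)
for q in[(364,208),(343,228),(324,250)]:P('scene',*q,.037)
for q in[(330,263),(297,286),(256,309)]:P('side',*q,.037)
P('side',205,397,.01);P('side',157,393,.016);P('scene',372,168,.01);P('scene',399,165,.016)
for q in[(148,347),(107,387),(162,437)]:P('side',*q,.035)
P('side',289,316,.012); P('side',303,395,0);P('scene',320,180,0)
```

```text
scene 206 296 [ 0.383 -0.459  0.042]
scene 240 262 [ 0.363 -0.298  0.   ]
scene 265 300 [ 0.525 -0.375  0.04 ]
scene 364 208 [0.574 0.072 0.037]
scene 343 228 [ 0.563 -0.035  0.037]
scene 324 250 [ 0.562 -0.138  0.037]
side 330 263 [ 0.555 -0.133  0.037]
side 297 286 [ 0.557 -0.033  0.037]
side 256 309 [0.571 0.072 0.037]
side 205 397 [0.492 0.266 0.01 ]
side 157 393 [0.56  0.332 0.016]
scene 372 168 [0.49  0.269 0.01 ]
scene 399 165 [0.563 0.33  0.016]
side 148 347 [0.649 0.294 0.035]
side 107 387 [0.626 0.399 0.035]
side 162 437 [0.469 0.372 0.035]
side 289 316 [0.522 0.022 0.012]
side 303 395 [0.367 0.117 0.   ]
scene 320 180 [0.367 0.124 0.   ]
```

View pics/crop1.png

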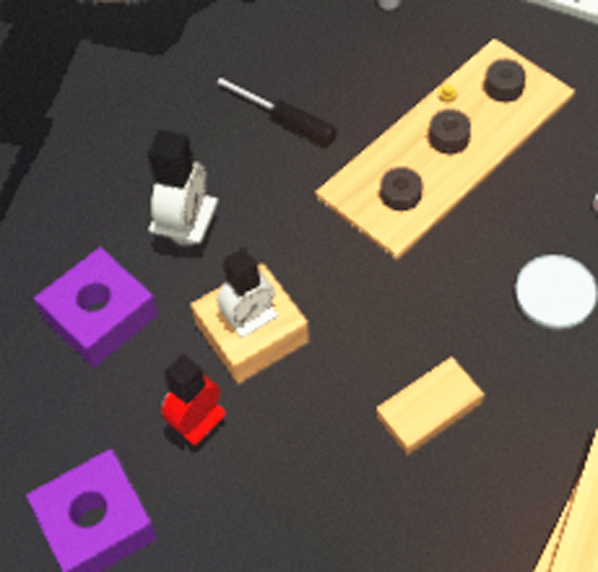

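Run:
```python
from h import *
import pickle
D=pickle.load(open('D0.pkl','rb'))
for n in D: E=np.array(D[n]['extrinsics']);print(n,-E[:3,:3].T@E[:3,3])
def C(u,v,z): return np.round(unproj(D['scene'],170+u/2.6,180+v/2.6,z),3)
for q in[(191,310),(240,358),(308,322),(265,265)]:print(C(*q,.042))
print('handle top',C(241,255,.144),'wn',C(185,215,.025))
print('side handle', unproj(D['side'],415,188,.144), 'drops',unproj(D['side'],171,292,.0))
for q in[(343,243),(372,276),(249,346),(221,308)]:print('board',unproj(D['side'],*q,.012))
for q in[(153,329),(234,393),(163,468),(81,394)]:print('plate',unproj(D['side'],*q,.016))
E=np.array(D['wrist']['extrinsics']);s=sensors.get_state();w,x,y,z=s['ee_rot']
from scipy.spatial.transform import Rotation as Ro
R=Ro.from_quat([x,y,z,w]).as_matrix();print(R, 'cam in tool',R.T@(-E[:3,:3].T@E[:3,3]-s['position']),(R.T@E[:3,:3].T))
```

```text
scene [ 1.03732496 -0.85869466  1.22138799]
side [0.01580259 0.39889509 1.01419378]
wrist [ 0.32013433 -0.48142423  0.37307844]
[ 0.476 -0.408  0.042]
[ 0.554 -0.423  0.042]
[ 0.587 -0.349  0.042]
[ 0.506 -0.319  0.042]
handle top [ 0.525 -0.37   0.144] wn [ 0.382 -0.31   0.025]
side handle [ 0.5242571  -0.37354599  0.144     ] drops [0.76070226 0.17647654 0.        ]
board [ 0.59288725 -0.21283078  0.012     ]
board [ 0.47489147 -0.19305352  0.012     ]
board [0.52225265 0.13230049 0.012     ]
board [0.639917   0.12017306 0.012     ]
plate [0.69217214 0.26116467 0.016     ]
plate [0.45704103 0.21945371 0.016     ]
plate [0.42779422 0.40035484 0.016     ]
plate [0.65899872 0.44433611 0.016     ]
[[ 8.92568988e-01  4.50910604e-01 -4.77440641e-04]
 [ 4.50910824e-01 -8.92568018e-01  1.32749091e-03]
 [ 1.72431482e-04 -1.40016037e-03 -9.99999005e-01]] cam in tool [ 0.06864517 -0.00075081  0.03098025] [[ 5.38175560e-04  9.62643901e-01  2.70770068e-01]
 [ 9.99999828e-01 -4.54374232e-04 -3.72178818e-04]
 [-2.35244728e-04  2.70770222e-01 -9.62643980e-01]]
```

jog_arm(plan=[{"dx": 36}, {"dx": 38}, {"dx": 38}, {"dx": 38}, {"dx": 38}, {"dx": 38}, {"dx": 38}, {"dx": 37, "dy": -6}, {"az": 1}, {"az": 1}, {"az": 1}, {"az": 1}, {"az": 1}, {"az": 1}, {"az": 1}, {}, {}])

```text
$.plan[0]: bad value
```

```bash
cat >> h.py <<'E'
from scipy.spatial.transform import Rotation as Ro
def st():
    s=sensors.get_state();w,x,y,z=s['ee_rot'];R=Ro.from_quat([x,y,z,w]).as_matrix()
    print('t %.2f'%s['clock'],'pos',np.round(s['position'],4),'yaw %.1f'%np.degrees(np.arctan2(R[1,0],R[0,0])),'z',np.round(R[:,2],4),'F',np.round(s['contact_force'],1),'w %.4f'%s['width'],'gf %.0f'%s['gripper_force'],'q',np.round(s['qpos'],2));return s,R
def delta(target):  # mm in tool axes
    s,R=st();d=R.T@(np.array(target)-s['position'])*1000;print('tool delta mm',np.round(d,1));return d
E
python3 - <<'E'
from h import *
st();d=grab('wrist','w1.png');import pickle;pickle.dump(d,open('w1.pkl','wb'))
E
```

```text
t 0.15 pos [ 0.2592 -0.5131  0.404 ] yaw 26.8 z [-5.0e-04  1.3e-03 -1.0e+00] F [ 0.3 -0.5  0.5] w 0.0850 gf 0 q [-1.22  0.28  1.51  0.    1.36 -0.12]
```

View pics/w1.png

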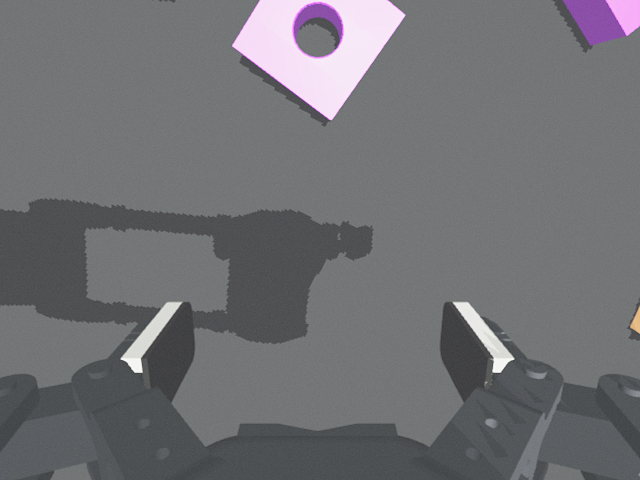

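The move was refused, so this picture shows the start pose: fingers at (165,340) and (475,340), and a purple rest at (318,40). I'll send full rows next.

jog_arm(plan=[{"dx": 36, "dy": 0, "dz": 0, "ax": 0, "ay": 0, "az": 0, "grip": 0}, {"dx": 38, "dy": 0, "dz": 0, "ax": 0, "ay": 0, "az": 0, "grip": 0}, {"dx": 38, "dy": 0, "dz": 0, "ax": 0, "ay": 0, "az": 0, "grip": 0}, {"dx": 38, "dy": 0, "dz": 0, "ax": 0, "ay": 0, "az": 0, "grip": 0}, {"dx": 38, "dy": 0, "dz": 0, "ax": 0, "ay": 0, "az": 0, "grip": 0}, {"dx": 38, "dy": 0, "dz": 0, "ax": 0, "ay": 0, "az": 0, "grip": 0}, {"dx": 38, "dy": 0, "dz": 0, "ax": 0, "ay": 0, "az": 0, "grip": 0}, {"dx": 37, "dy": -6, "dz": 0, "ax": 0, "ay": 0, "az": 0, "grip": 0}, {"dx": 0, "dy": 0, "dz": 0, "ax": 0, "ay": 0, "az": 1, "grip": 0}, {"dx": 0, "dy": 0, "dz": 0, "ax": 0, "ay": 0, "az": 1, "grip": 0}, {"dx": 0, "dy": 0, "dz": 0, "ax": 0, "ay": 0, "az": 1, "grip": 0}, {"dx": 0, "dy": 0, "dz": 0, "ax": 0, "ay": 0, "az": 1, "grip": 0}, {"dx": 0, "dy": 0, "dz": 0, "ax": 0, "ay": 0, "az": 1, "grip": 0}, {"dx": 0, "dy": 0, "dz": 0, "ax": 0, "ay": 0, "az": 1, "grip": 0}, {"dx": 0, "dy": 0, "dz": 0, "ax": 0, "ay": 0, "az": 1, "grip": 0}, {"dx": 0, "dy": 0, "dz": 0, "ax": 0, "ay": 0, "az": 0, "grip": 0}, {"dx": 0, "dy": 0, "dz": 0, "ax": 0, "ay": 0, "az": 0, "grip": 0}], grip_force=40)

```text
clock: 1.62
position: [0.5252, -0.3721, 0.4045]
ee_rot: [-0.0, 0.991, -0.131, -0.0]
contact_force: [-0.6, 0.9, -0.0]
width: 0.0858
gripper_force: 0.0
```

Run:
```python
from h import *
st();d=grab('wrist','w2.png');import pickle;pickle.dump(d,open('w2.pkl','wb'))
```

```text
t 1.62 pos [ 0.5252 -0.3721  0.4045] yaw -15.0 z [-3.e-04  3.e-04 -1.e+00] F [-0.6  0.9 -0. ] w 0.0858 gf 0 q [-0.72  0.38  1.35 -0.    1.41  1.11]
```

View pics/w2.png

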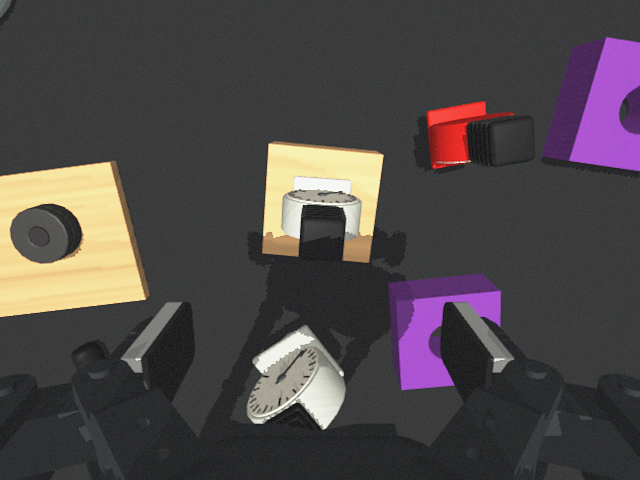

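Run:
```python
from h import *
import pickle
d=pickle.load(open('w2.pkl','rb'))
for q in[(322,238),(302,218),(344,220)]:print(unproj(d,*q,.144))
a=unproj(d,293,177,.048);b=unproj(d,350,181,.048);print('shoulder',a,b,np.degrees(np.arctan2(*(b-a)[[1,0]])),np.linalg.norm(b-a))
c=[unproj(d,*q,.042) for q in[(269,142),(383,154),(370,262),(263,252)]];print(np.round(c,3),np.mean(c,0))
im=d['image'];cv2.imwrite('pics/w2c.png',cv2.resize(im[160:280,250:400,::-1],None,fx=5,fy=5,interpolation=cv2.INTER_CUBIC))
```

```text
[ 0.52697609 -0.37508453  0.144     ]
[ 0.54131589 -0.36715144  0.144     ]
[ 0.53401348 -0.38986816  0.144     ]
shoulder [ 0.55401453 -0.35995984  0.048     ] [ 0.53940993 -0.40229686  0.048     ] -109.03240585075574 0.04478523661535848
[[ 0.584 -0.349  0.042]
 [ 0.552 -0.433  0.042]
 [ 0.468 -0.403  0.042]
 [ 0.499 -0.318  0.042]] [ 0.5259548  -0.37547959  0.042     ]
```

View pics/w2c.png

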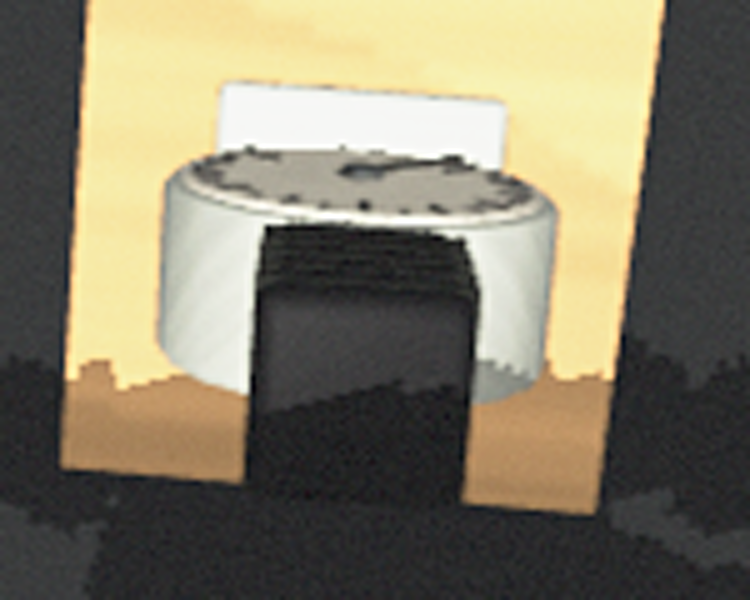

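jog_arm(plan=[{"dx": 2.5, "dy": 2.3, "dz": 0, "ax": 0, "ay": 0, "az": 0, "grip": 0}, {"dx": 0, "dy": 0, "dz": 0, "ax": 0, "ay": 0, "az": 0.67, "grip": 0}, {"dx": 0, "dy": 0, "dz": 35, "ax": 0, "ay": 0, "az": 0, "grip": 0}, {"dx": 0, "dy": 0, "dz": 35, "ax": 0, "ay": 0, "az": 0, "grip": 0}, {"dx": 0, "dy": 0, "dz": 21, "ax": 0, "ay": 0, "az": 0, "grip": 0}, {"dx": 0, "dy": 0, "dz": 20, "ax": 0, "ay": 0, "az": 0, "grip": 0}, {"dx": 0, "dy": 0, "dz": 10.5, "ax": 0, "ay": 0, "az": 0, "grip": 0}, {"dx": 0, "dy": 0, "dz": 0, "ax": 0, "ay": 0, "az": 0, "grip": 0}, {"dx": 0, "dy": 0, "dz": 0, "ax": 0, "ay": 0, "az": 0, "grip": 0.5}, {"dx": 0, "dy": 0, "dz": 0, "ax": 0, "ay": 0, "az": 0, "grip": 1}, {"dx": 0, "dy": 0, "dz": 0, "ax": 0, "ay": 0, "az": 0, "grip": 1}, {"dx": 0, "dy": 0, "dz": 0, "ax": 0, "ay": 0, "az": 0, "grip": 1}, {"dx": 0, "dy": 0, "dz": 0, "ax": 0, "ay": 0, "az": 0, "grip": 1}, {"dx": 0, "dy": 0, "dz": 0, "ax": 0, "ay": 0, "az": 0, "grip": 1}, {"dx": 0, "dy": 0, "dz": 0, "ax": 0, "ay": 0, "az": 0, "grip": 1}, {"dx": 0, "dy": 0, "dz": 0, "ax": 0, "ay": 0, "az": 0, "grip": 1}], grip_force=80)

```text
clock: 3.0
position: [0.5274, -0.3754, 0.2846]
ee_rot: [0.001, 0.986, -0.167, 0.001]
contact_force: [-0.2, -1.3, 4.9]
width: 0.0249
gripper_force: 79.5
```

Run:
```python
from h import *
st();d=grab('wrist','w3.png');import pickle;pickle.dump(d,open('w3.pkl','wb'))
```

```text
t 3.00 pos [ 0.5274 -0.3754  0.2846] yaw -19.2 z [ 0.0021 -0.0021 -1.    ] F [-0.2 -1.3  4.9] w 0.0249 gf 80 q [-0.73  0.46  1.52 -0.    1.15  1.18]
```

View pics/w3.png

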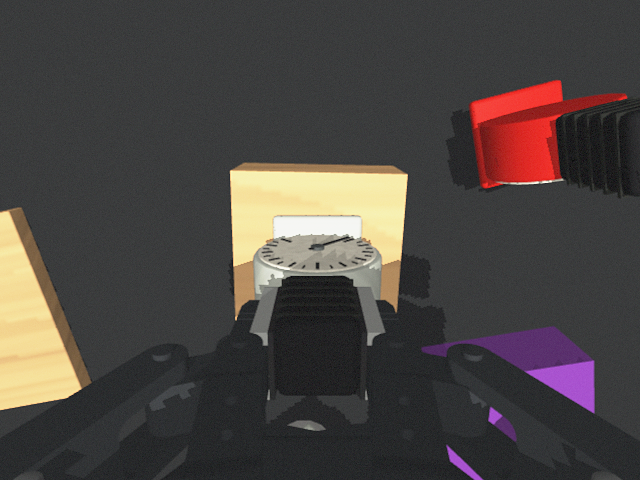

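Gauge gripped: handle at (318,340), with the dial (317,247) clearly visible and its needle at 0, pointing to the upper right. I'll lift it and fit the pad poses from the two fixed views.

jog_arm(plan=[{"dx": 0, "dy": 0, "dz": -5, "ax": 0, "ay": 0, "az": 0, "grip": 1}, {"dx": 0, "dy": 0, "dz": -10, "ax": 0, "ay": 0, "az": 0, "grip": 1}, {"dx": 0, "dy": 0, "dz": -15, "ax": 0, "ay": 0, "az": 0, "grip": 1}, {"dx": 0, "dy": 0, "dz": -20, "ax": 0, "ay": 0, "az": 0, "grip": 1}, {"dx": 0, "dy": 0, "dz": -15, "ax": 0, "ay": 0, "az": 0, "grip": 1}, {"dx": 0, "dy": 0, "dz": 0, "ax": 0, "ay": 0, "az": 0, "grip": 1}, {"dx": 0, "dy": 0, "dz": 0, "ax": 0, "ay": 0, "az": 0, "grip": 1}])

```text
clock: 3.63
position: [0.5271, -0.375, 0.3488]
ee_rot: [0.0, 0.986, -0.167, 0.001]
contact_force: [-0.5, 0.8, -2.7]
width: 0.0248
gripper_force: 78.9
```

```bash
cat >> h.py <<'E'
def dial(d,s,R,f=None,L=.2646):
    # rectify the dial face (gauge x=13 mm plane) and find the needle
    sole=s['position']+R@[0,0,L]; gx=R[:,0];gr=-R[:,1];gz=-R[:,2]
    c=sole+.055*gz+.0135*gx; N=300;h=.032
    W=[c+a*h*gr+b*h*gz for a,b in[(-1,1),(1,1),(1,-1),(-1,-1)]]
    H=cv2.getPerspectiveTransform(np.float32([proj(d,p) for p in W]),np.float32([[0,0],[N,0],[N,N],[0,N]]))
    im=cv2.warpPerspective(d['image'],H,(N,N),flags=cv2.INTER_CUBIC)
    if f: cv2.imwrite('pics/'+f,im[:,:,::-1])
    return im
E
python3 - <<'E'
from h import *
import pickle
from scipy.optimize import minimize
s,R=st();d=grab('wrist');pickle.dump((d,s,R),open('w4.pkl','wb'));dial(d,s,R,'dial0.png')
D=pickle.load(open('D0.pkl','rb'))
th=np.linspace(0,2*np.pi,48)
def sil(n,p,r=.025,z0=.012):
    x,y,h=p;P=[proj(D[n],[x+r*np.cos(t),y+r*np.sin(t),z]) for t in th for z in(z0,z0+h)]
    hull=cv2.convexHull(np.float32(P));m=np.zeros((480,640),np.uint8)
    cv2.fillConvexPoly(m,np.int32(np.round(hull*16)),255,cv2.LINE_AA,4);return m/255.
def fit(p0,z0=.012):
    M={}
    for n in('scene','side'):
        g=D[n]['image'].max(2).astype(float);M[n]=np.clip((130-g)/40,0,1)
    w={n:cv2.dilate(sil(n,(*p0,.025),.035,z0),np.ones((3,3)))>0 for n in M}
    f=lambda p:sum((((sil(n,p,z0=z0)-M[n])**2)*w[n]).sum() for n in M)
    r=minimize(f,[*p0,.025],method='Nelder-Mead',options=dict(initial_simplex=[[p0[0]+a,p0[1]+b,.025+c] for a,b,c in[(0,0,0),(.006,0,0),(0,.006,0),(0,0,.006)]]))
    return r.x,r.fun
for p in[(.558,-.135),(.56,-.034),(.572,.072)]:print(np.round(fit(p)[0],4),fit(p)[1])
for p in[(.649,.294),(.626,.399),(.469,.372)]:print('plate',np.round(fit(p,.016)[0],4),fit(p,.016)[1])
E
```

```text
t 3.63 pos [ 0.5271 -0.375   0.3488] yaw -19.2 z [ 9.e-04 -8.e-04 -1.e+00] F [-0.5  0.8 -2.7] w 0.0248 gf 79 q [-0.73  0.42  1.43 -0.    1.29  1.18]
[ 0.5624 -0.1379  0.0122] 74.36961793540945
[ 0.5641 -0.0361  0.0181] 81.01346765667051
[0.5761 0.0713 0.0177] 82.59628892733565
plate [0.6501 0.292  0.0098] 190.0429387735486
plate [0.6308 0.4011 0.0108] 257.1219665513264
plate [0.4733 0.3731 0.0077] 215.71394271434062
```

View pics/dial0.png

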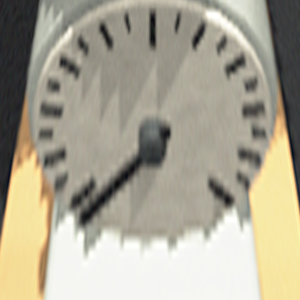

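jog_arm(plan=[{"dx": -10, "dy": -20, "dz": 0, "ax": 0, "ay": 0, "az": 0, "grip": 1}, {"dx": -15, "dy": -31, "dz": 0, "ax": 0, "ay": 0, "az": 0, "grip": 1}, {"dx": -15, "dy": -31, "dz": 0, "ax": 0, "ay": 0, "az": 0, "grip": 1}, {"dx": -15, "dy": -31, "dz": 0, "ax": 0, "ay": 0, "az": 0, "grip": 1}, {"dx": -15, "dy": -31, "dz": 0, "ax": 0, "ay": 0, "az": 0, "grip": 1}, {"dx": -15, "dy": -31, "dz": 0, "ax": 0, "ay": 0, "az": 0, "grip": 1}, {"dx": -10, "dy": -24, "dz": 0, "ax": 0, "ay": 0, "az": 0, "grip": 1}, {"dx": -9, "dy": -19, "dz": 0, "ax": 0, "ay": 0, "az": 0, "grip": 1}, {"dx": 0, "dy": 0, "dz": 0, "ax": 0, "ay": 0, "az": 0, "grip": 1}, {"dx": 0, "dy": 0, "dz": 0, "ax": 0, "ay": 0, "az": 0, "grip": 1}, {"dx": 0, "dy": 0, "dz": 0, "ax": 0, "ay": 0, "az": 0, "grip": 1}])

```text
clock: 4.6
position: [0.5005, -0.1352, 0.3474]
ee_rot: [0.0, 0.986, -0.167, -0.001]
contact_force: [0.3, 0.0, -2.3]
width: 0.025
gripper_force: 79.3
```

Run:
```python
from h import *
import pickle
s,R=st();d=grab('wrist','w5.png');pickle.dump((d,s,R),open('w5.pkl','wb'))
for p in[(.562,-.138,.037),(.564,-.036,.037),(.576,.071,.037)]:print(proj(d,p))
```

```text
t 4.60 pos [ 0.5005 -0.1352  0.3474] yaw -19.2 z [-1.3e-03 -3.0e-04 -1.0e+00] F [ 0.3  0.  -2.3] w 0.0250 gf 79 q [-0.4   0.23  1.72 -0.    1.19  1.51]
[290.41273954 133.47935574]
[147.19916354 181.77524142]
[ -1.50987652 216.27251767]
```

View pics/w5.png

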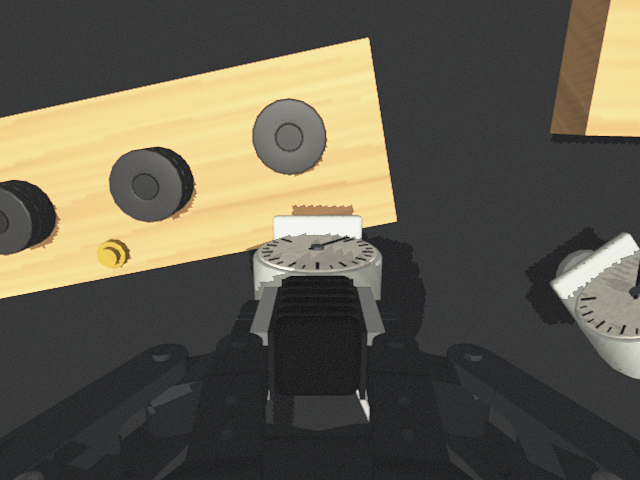

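Run:
```python
from h import *
import pickle
d,s,R=pickle.load(open('w5.pkl','rb'))
g=d['image'].max(2)
m=((g<125)).astype(np.uint8)
for (u,v) in[(289,137),(146,186),(1,221)]:
    for z in(.034,.040):
        p=unproj(d,u,v,z);print(np.round(p,4),end=' ')
    print()
# pad 1,2 silhouettes
n,l,stt,c=cv2.connectedComponentsWithStats(m)
for u,v in[(289,137),(146,186)]: i=l[v,u];print(stt[i],c[i])
# cylinder fit
from scipy.optimize import minimize
th=np.linspace(0,2*np.pi,60)
def sil(p):
    x,y,h=p;P=[proj(d,[x+.025*np.cos(t),y+.025*np.sin(t),z]) for t in th for z in(.012,.012+h)]
    a=np.zeros(g.shape,np.uint8);cv2.fillConvexPoly(a,np.int32(np.round(cv2.convexHull(np.float32(P))*16)),255,cv2.LINE_AA,4);return a/255.
for u,v in[(289,137),(146,186)]:
    M=(l==l[v,u]).astype(float);p0=unproj(d,u,v,.037)[:2]
    r=minimize(lambda p:((sil(p)-M)**2).sum(),[*p0,.025],method='Nelder-Mead',options=dict(initial_simplex=[[p0[0]+a,p0[1]+b,.025+e] for a,b,e in[(0,0,0),(.004,0,0),(0,.004,0),(0,0,.005)]]));print(r.x,r.fun,M.sum())
b=unproj(d,112,254,.026);print('nut',b)
print('board corners',unproj(d,369,38,.012),unproj(d,397,221,.012))
```

```text
[ 0.5602 -0.1361  0.034 ] [ 0.5603 -0.1366  0.04  ] 
[ 0.5616 -0.0327  0.034 ] [ 0.5617 -0.0353  0.04  ] 
[0.5726 0.0736 0.034 ] [0.5724 0.0687 0.04  ] 
[ 253   99   73   76 2716] [289.20913108 145.08836524]
[ 109  147   85   75 4935] [151.09118541 183.30233029]
[ 0.55987783 -0.13525415  0.00985111] 1704.340545943868 2716.0
[ 0.56142734 -0.03306879  0.02148116] 70.519600153787 4935.0
nut [0.52416248 0.01619664 0.026     ]
board corners [ 0.60285789 -0.20756882  0.012     ] [ 0.47519869 -0.1900944   0.012     ]
```

jog_arm(plan=[{"dx": 14, "dy": -4.6, "dz": 0, "ax": 0, "ay": 0, "az": 0, "grip": 1}, {"dx": 14.7, "dy": -5, "dz": 0, "ax": 0, "ay": 0, "az": 0, "grip": 1}, {"dx": 14, "dy": -4.5, "dz": 5, "ax": 0, "ay": 0, "az": 0, "grip": 1}, {"dx": 14, "dy": -4.5, "dz": 10, "ax": 0, "ay": 0, "az": 0, "grip": 1}, {"dx": 0, "dy": 0, "dz": 10, "ax": 0, "ay": 0, "az": 0, "grip": 1}, {"dx": 0, "dy": 0, "dz": 7, "ax": 0, "ay": 0, "az": 0, "grip": 1}, {"dx": 0, "dy": 0, "dz": 0, "ax": 0, "ay": 0, "az": 0, "grip": 1}, {"dx": 0, "dy": 0, "dz": 0, "ax": 0, "ay": 0, "az": 0, "grip": 1}, {"dx": 0, "dy": 0, "dz": 0, "ax": 0, "ay": 0, "az": 0, "grip": 1}])

```text
clock: 5.4
position: [0.5597, -0.1362, 0.3163]
ee_rot: [0.0, 0.986, -0.167, -0.0]
contact_force: [-0.3, 0.2, -1.4]
width: 0.0251
gripper_force: 79.3
```

```bash
cat >> h.py <<'E'
def needle(name=None):
    s,R=st();d=grab('wrist');g=dial(d,s,R,name).max(2).astype(float)
    best=[]
    for r in np.arange(-8,108.5,.5):
        a=np.radians(225-2.7*r);q=np.arange(22,88,1.)
        v=cv2.remap(g.astype(np.float32),np.float32([153+q*np.cos(a)]),np.float32([142-q*np.sin(a)]),1)
        best.append((v.mean(),r))
    best.sort();print('reading',best[0],best[1][1],'other',[b for b in best if abs(b[1]-best[0][1])>6][0])
E
python3 - <<'E'
from h import *
needle()
E
```

```text
t 5.40 pos [ 0.5597 -0.1362  0.3163] yaw -19.2 z [-4.e-04 -1.e-04 -1.e+00] F [-0.3  0.2 -1.4] w 0.0251 gf 79 q [-0.36  0.34  1.64 -0.    1.16  1.55]
reading (np.float32(28.723204), np.float64(-1.5)) -1.0 other (np.float32(133.09792), np.float64(97.0))
```

jog_arm(plan=[{"dx": 0, "dy": 0, "dz": 2, "ax": 0, "ay": 0, "az": 0, "grip": 1}, {"dx": 0, "dy": 0, "dz": 2, "ax": 0, "ay": 0, "az": 0, "grip": 1}, {"dx": 0, "dy": 0, "dz": 2, "ax": 0, "ay": 0, "az": 0, "grip": 1}, {"dx": 0, "dy": 0, "dz": 2, "ax": 0, "ay": 0, "az": 0, "grip": 1}, {"dx": 0, "dy": 0, "dz": 0, "ax": 0, "ay": 0, "az": 0, "grip": 1}, {"dx": 0, "dy": 0, "dz": 0, "ax": 0, "ay": 0, "az": 0, "grip": 1}])

```text
clock: 5.95
position: [0.5602, -0.136, 0.308]
ee_rot: [0.0, 0.986, -0.167, -0.0]
contact_force: [-0.7, 0.0, -2.3]
width: 0.0247
gripper_force: 79.3
```

Run:
```python
from h import *
needle()
```

```text
t 5.95 pos [ 0.5602 -0.136   0.308 ] yaw -19.2 z [-3.e-04  1.e-04 -1.e+00] F [-0.7  0.  -2.3] w 0.0247 gf 79 q [-0.36  0.35  1.65 -0.    1.14  1.55]
reading (np.float32(29.387651), np.float64(-1.5)) -1.0 other (np.float32(133.27718), np.float64(97.0))
```

jog_arm(plan=[{"dx": 0, "dy": 0, "dz": 1.5, "ax": 0, "ay": 0, "az": 0, "grip": 1}, {"dx": 0, "dy": 0, "dz": 1.5, "ax": 0, "ay": 0, "az": 0, "grip": 1}, {"dx": 0, "dy": 0, "dz": 1.5, "ax": 0, "ay": 0, "az": 0, "grip": 1}, {"dx": 0, "dy": 0, "dz": 1, "ax": 0, "ay": 0, "az": 0, "grip": 1}, {"dx": 0, "dy": 0, "dz": 0, "ax": 0, "ay": 0, "az": 0, "grip": 1}, {"dx": 0, "dy": 0, "dz": 0, "ax": 0, "ay": 0, "az": 0, "grip": 1}])

```text
clock: 6.5
position: [0.5603, -0.1361, 0.3029]
ee_rot: [0.0, 0.986, -0.167, 0.0]
contact_force: [0.1, -0.3, -0.9]
width: 0.0247
gripper_force: 79.3
```

Run:
```python
from h import *
needle()
```

```text
t 6.50 pos [ 0.5603 -0.1361  0.3029] yaw -19.2 z [ 3.e-04 -2.e-04 -1.e+00] F [ 0.1 -0.3 -0.9] w 0.0247 gf 79 q [-0.36  0.35  1.66 -0.    1.13  1.55]
reading (np.float32(38.007385), np.float64(10.0)) 9.5 other (np.float32(111.17883), np.float64(3.5))
```

jog_arm(plan=[{"dx": 0, "dy": 0, "dz": 1, "ax": 0, "ay": 0, "az": 0, "grip": 1}, {"dx": 0, "dy": 0, "dz": 1, "ax": 0, "ay": 0, "az": 0, "grip": 1}, {"dx": 0, "dy": 0, "dz": 1, "ax": 0, "ay": 0, "az": 0, "grip": 1}, {"dx": 0, "dy": 0, "dz": 0, "ax": 0, "ay": 0, "az": 0, "grip": 1}, {"dx": 0, "dy": 0, "dz": 0, "ax": 0, "ay": 0, "az": 0, "grip": 1}])

```text
clock: 6.97
position: [0.5604, -0.1361, 0.2999]
ee_rot: [0.0, 0.986, -0.167, 0.0]
contact_force: [-0.1, -0.2, 1.4]
width: 0.0249
gripper_force: 79.5
```

Run:
```python
from h import *
needle()
```

```text
t 6.97 pos [ 0.5604 -0.1361  0.2999] yaw -19.2 z [ 5.e-04 -2.e-04 -1.e+00] F [-0.1 -0.2  1.4] w 0.0249 gf 79 q [-0.36  0.35  1.66 -0.    1.12  1.55]
reading (np.float32(23.818804), np.float64(36.0)) 36.5 other (np.float32(131.8129), np.float64(96.5))
```

jog_arm(plan=[{"dx": 0, "dy": 0, "dz": 1, "ax": 0, "ay": 0, "az": 0, "grip": 1}, {"dx": 0, "dy": 0, "dz": 0.5, "ax": 0, "ay": 0, "az": 0, "grip": 1}, {"dx": 0, "dy": 0, "dz": 0.5, "ax": 0, "ay": 0, "az": 0, "grip": 1}, {"dx": 0, "dy": 0, "dz": 0, "ax": 0, "ay": 0, "az": 0, "grip": 1}, {"dx": 0, "dy": 0, "dz": 0, "ax": 0, "ay": 0, "az": 0, "grip": 1}])

```text
clock: 7.43
position: [0.5604, -0.1361, 0.2982]
ee_rot: [0.0, 0.986, -0.167, 0.0]
contact_force: [-0.3, 0.5, 5.6]
width: 0.0249
gripper_force: 80.1
```

Run:
```python
from h import *
needle()
```

```text
t 7.43 pos [ 0.5604 -0.1361  0.2982] yaw -19.2 z [ 8.e-04 -4.e-04 -1.e+00] F [-0.3  0.5  5.6] w 0.0249 gf 80 q [-0.36  0.36  1.67 -0.    1.12  1.55]
reading (np.float32(19.30303), np.float64(50.0)) 49.5 other (np.float32(131.5647), np.float64(96.5))
```

jog_arm(plan=[{"dx": 0, "dy": 0, "dz": 0.5, "ax": 0, "ay": 0, "az": 0, "grip": 1}, {"dx": 0, "dy": 0, "dz": 0.4, "ax": 0, "ay": 0, "az": 0, "grip": 1}, {"dx": 0, "dy": 0, "dz": 0, "ax": 0, "ay": 0, "az": 0, "grip": 1}, {"dx": 0, "dy": 0, "dz": 0, "ax": 0, "ay": 0, "az": 0, "grip": 1}, {"dx": 0, "dy": 0, "dz": 0, "ax": 0, "ay": 0, "az": 0, "grip": 1}])

```text
clock: 7.9
position: [0.5604, -0.1361, 0.2978]
ee_rot: [0.0, 0.986, -0.167, 0.001]
contact_force: [-1.5, 0.8, 9.3]
width: 0.0249
gripper_force: 80.7
```

Run:
```python
from h import *
needle()
```

```text
t 7.90 pos [ 0.5604 -0.1361  0.2978] yaw -19.2 z [ 1.2e-03 -5.0e-04 -1.0e+00] F [-1.5  0.8  9.3] w 0.0249 gf 81 q [-0.36  0.36  1.67 -0.    1.12  1.55]
reading (np.float32(18.727272), np.float64(50.0)) 50.5 other (np.float32(131.03877), np.float64(96.5))
```

jog_arm(plan=[{"dx": 0, "dy": 0, "dz": 0.4, "ax": 0, "ay": 0, "az": 0, "grip": 1}, {"dx": 0, "dy": 0, "dz": 0.4, "ax": 0, "ay": 0, "az": 0, "grip": 1}, {"dx": 0, "dy": 0, "dz": 0, "ax": 0, "ay": 0, "az": 0, "grip": 1}, {"dx": 0, "dy": 0, "dz": 0, "ax": 0, "ay": 0, "az": 0, "grip": 1}, {"dx": 0, "dy": 0, "dz": 0, "ax": 0, "ay": 0, "az": 0, "grip": 1}, {"dx": 0, "dy": 0, "dz": 0, "ax": 0, "ay": 0, "az": 0, "grip": 1}, {"dx": 0, "dy": 0, "dz": 0, "ax": 0, "ay": 0, "az": 0, "grip": 1}, {"dx": 0, "dy": 0, "dz": 0, "ax": 0, "ay": 0, "az": 0, "grip": 1}])

```text
clock: 8.62
position: [0.5604, -0.1361, 0.2975]
ee_rot: [0.0, 0.986, -0.167, 0.001]
contact_force: [-2.3, 0.3, 11.4]
width: 0.0254
gripper_force: 81.0
```

Run:
```python
from h import *
needle()
```

```text
t 8.62 pos [ 0.5604 -0.1361  0.2975] yaw -19.2 z [ 1.5e-03 -7.0e-04 -1.0e+00] F [-2.3  0.3 11.4] w 0.0254 gf 81 q [-0.36  0.36  1.67 -0.    1.12  1.55]
reading (np.float32(16.742424), np.float64(50.0)) 50.5 other (np.float32(130.15497), np.float64(96.0))
```

jog_arm(plan=[{"dx": 0, "dy": 0, "dz": 0.3, "ax": 0, "ay": 0, "az": 0, "grip": 1}, {"dx": 0, "dy": 0, "dz": 0, "ax": 0, "ay": 0, "az": 0, "grip": 1}, {"dx": 0, "dy": 0, "dz": 0, "ax": 0, "ay": 0, "az": 0, "grip": 1}, {"dx": 0, "dy": 0, "dz": 0, "ax": 0, "ay": 0, "az": 0, "grip": 1}, {"dx": 0, "dy": 0, "dz": 0, "ax": 0, "ay": 0, "az": 0, "grip": 1}, {"dx": 0, "dy": 0, "dz": 0, "ax": 0, "ay": 0, "az": 0, "grip": 1}, {"dx": 0, "dy": 0, "dz": 0, "ax": 0, "ay": 0, "az": 0, "grip": 1}, {"dx": 0, "dy": 0, "dz": 0, "ax": 0, "ay": 0, "az": 0, "grip": 1}, {"dx": 0, "dy": 0, "dz": 0, "ax": 0, "ay": 0, "az": 0, "grip": 1}, {"dx": 0, "dy": 0, "dz": 0, "ax": 0, "ay": 0, "az": 0, "grip": 1}, {"dx": 0, "dy": 0, "dz": 0, "ax": 0, "ay": 0, "az": 0, "grip": 1}, {"dx": 0, "dy": 0, "dz": 0, "ax": 0, "ay": 0, "az": 0, "grip": 1}, {"dx": 0, "dy": 0, "dz": 0, "ax": 0, "ay": 0, "az": 0, "grip": 1}, {"dx": 0, "dy": 0, "dz": 0, "ax": 0, "ay": 0, "az": 0, "grip": 1}, {"dx": 0, "dy": 0, "dz": 0, "ax": 0, "ay": 0, "az": 0, "grip": 1}, {"dx": 0, "dy": 0, "dz": 0, "ax": 0, "ay": 0, "az": 0, "grip": 1}])

```text
clock: 10.0
position: [0.5604, -0.1361, 0.2974]
ee_rot: [0.0, 0.986, -0.167, 0.001]
contact_force: [-0.9, 1.3, 10.7]
width: 0.0252
gripper_force: 81.1
```

Run:
```python
from h import *
needle()
```

```text
t 10.00 pos [ 0.5604 -0.1361  0.2974] yaw -19.2 z [ 1.6e-03 -7.0e-04 -1.0e+00] F [-0.9  1.3 10.7] w 0.0252 gf 81 q [-0.36  0.36  1.67 -0.    1.12  1.55]
reading (np.float32(17.60606), np.float64(50.0)) 50.5 other (np.float32(128.59111), np.float64(96.0))
```

jog_arm(plan=[{"dx": 0, "dy": 0, "dz": 0.5, "ax": 0, "ay": 0, "az": 0, "grip": 1}, {"dx": 0, "dy": 0, "dz": 0, "ax": 0, "ay": 0, "az": 0, "grip": 1}, {"dx": 0, "dy": 0, "dz": 0, "ax": 0, "ay": 0, "az": 0, "grip": 1}, {"dx": 0, "dy": 0, "dz": 0, "ax": 0, "ay": 0, "az": 0, "grip": 1}, {"dx": 0, "dy": 0, "dz": 0, "ax": 0, "ay": 0, "az": 0, "grip": 1}, {"dx": 0, "dy": 0, "dz": 0, "ax": 0, "ay": 0, "az": 0, "grip": 1}, {"dx": 0, "dy": 0, "dz": 0, "ax": 0, "ay": 0, "az": 0, "grip": 1}, {"dx": 0, "dy": 0, "dz": 0, "ax": 0, "ay": 0, "az": 0, "grip": 1}, {"dx": 0, "dy": 0, "dz": 0, "ax": 0, "ay": 0, "az": 0, "grip": 1}, {"dx": 0, "dy": 0, "dz": 0, "ax": 0, "ay": 0, "az": 0, "grip": 1}, {"dx": 0, "dy": 0, "dz": 0, "ax": 0, "ay": 0, "az": 0, "grip": 1}, {"dx": 0, "dy": 0, "dz": 0, "ax": 0, "ay": 0, "az": 0, "grip": 1}, {"dx": 0, "dy": 0, "dz": 0, "ax": 0, "ay": 0, "az": 0, "grip": 1}, {"dx": 0, "dy": 0, "dz": 0, "ax": 0, "ay": 0, "az": 0, "grip": 1}, {"dx": 0, "dy": 0, "dz": 0, "ax": 0, "ay": 0, "az": 0, "grip": 1}])

```text
clock: 11.3
position: [0.5604, -0.1361, 0.2973]
ee_rot: [0.0, 0.986, -0.167, 0.001]
contact_force: [-1.5, 0.6, 14.0]
width: 0.025
gripper_force: 81.4
```

Run:
```python
from h import *
needle()
```

```text
t 11.30 pos [ 0.5604 -0.1361  0.2973] yaw -19.2 z [ 1.9e-03 -8.0e-04 -1.0e+00] F [-1.5  0.6 14. ] w 0.0250 gf 81 q [-0.36  0.36  1.67 -0.    1.12  1.55]
reading (np.float32(16.484848), np.float64(50.0)) 50.5 other (np.float32(128.9241), np.float64(96.0))
```

jog_arm(plan=[{"dx": 0, "dy": 0, "dz": -4, "ax": 0, "ay": 0, "az": 0, "grip": 1}, {"dx": 0, "dy": 0, "dz": -10, "ax": 0, "ay": 0, "az": 0, "grip": 1}, {"dx": 0, "dy": 0, "dz": -20, "ax": 0, "ay": 0, "az": 0, "grip": 1}, {"dx": 0, "dy": 0, "dz": -20, "ax": 0, "ay": 0, "az": 0, "grip": 1}, {"dx": 4.3, "dy": 20.6, "dz": 0, "ax": 0, "ay": 0, "az": 0, "grip": 1}, {"dx": 6, "dy": 30, "dz": 0, "ax": 0, "ay": 0, "az": 0, "grip": 1}, {"dx": 6, "dy": 30, "dz": 0, "ax": 0, "ay": 0, "az": 0, "grip": 1}, {"dx": 6, "dy": 30, "dz": 0, "ax": 0, "ay": 0, "az": 0, "grip": 1}, {"dx": 6, "dy": 30, "dz": 0, "ax": 0, "ay": 0, "az": 0, "grip": 1}, {"dx": 6, "dy": 30, "dz": 0, "ax": 0, "ay": 0, "az": 0, "grip": 1}, {"dx": 6, "dy": 30, "dz": 0, "ax": 0, "ay": 0, "az": 0, "grip": 1}, {"dx": 4, "dy": 20, "dz": 0, "ax": 0, "ay": 0, "az": 0, "grip": 1}, {"dx": 3, "dy": 16, "dz": 0, "ax": 0, "ay": 0, "az": 0, "grip": 1}, {"dx": 0, "dy": 0, "dz": 0, "ax": 0, "ay": 0, "az": 0, "grip": 1}, {"dx": 0, "dy": 0, "dz": 0, "ax": 0, "ay": 0, "az": 0, "grip": 1}, {"dx": 0, "dy": 0, "dz": 0, "ax": 0, "ay": 0, "az": 0, "grip": 1}])

```text
clock: 12.68
position: [0.527, -0.3741, 0.3486]
ee_rot: [-0.001, 0.986, -0.167, -0.001]
contact_force: [-0.5, 0.3, -2.4]
width: 0.0252
gripper_force: 79.5
```

Run:
```python
from h import *
delta([.5270,-.3753,.310])
```

```text
t 12.68 pos [ 0.527  -0.3741  0.3486] yaw -19.2 z [-0.001   0.0021 -1.    ] F [-0.5  0.3 -2.4] w 0.0252 gf 79 q [-0.73  0.42  1.43  0.    1.3   1.18]
tool delta mm [ 0.4  1.3 38.6]
```

jog_arm(plan=[{"dx": 0.3, "dy": 1, "dz": 10, "ax": 0, "ay": 0, "az": 0, "grip": 1}, {"dx": 0, "dy": 0, "dz": 15, "ax": 0, "ay": 0, "az": 0, "grip": 1}, {"dx": 0, "dy": 0, "dz": 8, "ax": 0, "ay": 0, "az": 0, "grip": 1}, {"dx": 0, "dy": 0, "dz": 5, "ax": 0, "ay": 0, "az": 0, "grip": 1}, {"dx": 0, "dy": 0, "dz": 5, "ax": 0, "ay": 0, "az": 0, "grip": 1}, {"dx": 0, "dy": 0, "dz": 5, "ax": 0, "ay": 0, "az": 0, "grip": 1}, {"dx": 0, "dy": 0, "dz": 4, "ax": 0, "ay": 0, "az": 0, "grip": 1}, {"dx": 0, "dy": 0, "dz": 4, "ax": 0, "ay": 0, "az": 0, "grip": 1}, {"dx": 0, "dy": 0, "dz": 3, "ax": 0, "ay": 0, "az": 0, "grip": 1}, {"dx": 0, "dy": 0, "dz": 2, "ax": 0, "ay": 0, "az": 0, "grip": 1}, {"dx": 0, "dy": 0, "dz": 2, "ax": 0, "ay": 0, "az": 0, "grip": 1}, {"dx": 0, "dy": 0, "dz": 0, "ax": 0, "ay": 0, "az": 0, "grip": 1}, {"dx": 0, "dy": 0, "dz": 0, "ax": 0, "ay": 0, "az": 0, "grip": 1}])

```text
clock: 13.77
position: [0.527, -0.3762, 0.2863]
ee_rot: [0.0, 0.986, -0.167, 0.0]
contact_force: [-0.0, 0.1, -3.2]
width: 0.025
gripper_force: 79.5
```

jog_arm(plan=[{"dx": 0, "dy": 0, "dz": 1, "ax": 0, "ay": 0, "az": 0, "grip": 1}, {"dx": 0, "dy": 0, "dz": 0.7, "ax": 0, "ay": 0, "az": 0, "grip": 1}, {"dx": 0, "dy": 0, "dz": 0, "ax": 0, "ay": 0, "az": 0, "grip": 1}, {"dx": 0, "dy": 0, "dz": 0, "ax": 0, "ay": 0, "az": 0, "grip": 1}])

```text
clock: 14.1
position: [0.527, -0.3762, 0.2847]
ee_rot: [0.0, 0.986, -0.167, 0.0]
contact_force: [0.3, -0.2, -2.8]
width: 0.0248
gripper_force: 79.7
```

jog_arm(plan=[{"dx": 0, "dy": 0, "dz": 0.5, "ax": 0, "ay": 0, "az": 0, "grip": 1}, {"dx": 0, "dy": 0, "dz": 0.5, "ax": 0, "ay": 0, "az": 0, "grip": 1}, {"dx": 0, "dy": 0, "dz": 0, "ax": 0, "ay": 0, "az": 0, "grip": 1}, {"dx": 0, "dy": 0, "dz": 0, "ax": 0, "ay": 0, "az": 0, "grip": 1}])

```text
clock: 14.43
position: [0.527, -0.3761, 0.2846]
ee_rot: [0.0, 0.986, -0.167, 0.0]
contact_force: [-1.9, 0.2, 5.3]
width: 0.0249
gripper_force: 80.5
```

jog_arm(plan=[{"dx": 0, "dy": 0, "dz": -0.8, "ax": 0, "ay": 0, "az": 0, "grip": 1}, {"dx": 0, "dy": 0, "dz": 0, "ax": 0, "ay": 0, "az": 0, "grip": 0.6}, {"dx": 0, "dy": 0, "dz": 0, "ax": 0, "ay": 0, "az": 0, "grip": 0.4}, {"dx": 0, "dy": 0, "dz": 0, "ax": 0, "ay": 0, "az": 0, "grip": 0.2}, {"dx": 0, "dy": 0, "dz": 0, "ax": 0, "ay": 0, "az": 0, "grip": 0.1}, {"dx": 0, "dy": 0, "dz": 0, "ax": 0, "ay": 0, "az": 0, "grip": 0.1}, {"dx": 0, "dy": 0, "dz": -15, "ax": 0, "ay": 0, "az": 0, "grip": 0.1}, {"dx": 0, "dy": 0, "dz": -25, "ax": 0, "ay": 0, "az": 0, "grip": 0}, {"dx": 0, "dy": 0, "dz": -35, "ax": 0, "ay": 0, "az": 0, "grip": 0}, {"dx": 0, "dy": 0, "dz": -35, "ax": 0, "ay": 0, "az": 0, "grip": 0}, {"dx": 0, "dy": 0, "dz": -10, "ax": 0, "ay": 0, "az": 0, "grip": 0}, {"dx": 0, "dy": 0, "dz": 0, "ax": 0, "ay": 0, "az": 0, "grip": 0}, {"dx": 0, "dy": 0, "dz": 0, "ax": 0, "ay": 0, "az": 0, "grip": 0}])

```text
clock: 15.52
position: [0.5269, -0.3759, 0.4043]
ee_rot: [0.0, 0.986, -0.167, 0.0]
contact_force: [-0.3, -0.6, -0.8]
width: 0.0853
gripper_force: 0.0
```

Run:
```python
from h import *
import pickle
s,R=st();d=grab('wrist','w6.png');old=pickle.load(open('w2.pkl','rb'))
# shoulder-edge check: white band profile where the shoulder far edge should be; handle top outline
gx=np.array([np.cos(np.radians(-19)),np.sin(np.radians(-19)),0]);gy=np.array([-gx[1],gx[0],0]);c=np.array([.527,-.3752,0])
for D,n in((old,'before'),(d,'after')):
    g=D['image'].max(2).astype(np.float32)
    # edge along gauge x on shoulder top (z .048), at y=+-15
    for y in(-15,15):
        P=[proj(D,c+gx*x/1000+gy*y/1000+[0,0,.048]) for x in np.arange(16,32)]
        print(n,y,[int(cv2.remap(D['image'][:,:,2].astype(np.float32),np.float32([[p[0]]]),np.float32([[p[1]]]),1)[0,0]) for p in P])
print(R.T@np.array([.5602-s['position'][0],-.1363-s['position'][1],0])*1000)
```

```text
t 15.52 pos [ 0.5269 -0.3759  0.4043] yaw -19.2 z [ 4.e-04 -4.e-04 -1.e+00] F [-0.3 -0.6 -0.8] w 0.0853 gf 0 q [-0.73  0.39  1.34 -0.    1.41  1.18]
before -15 [244, 244, 244, 244, 243, 222, 171, 177, 180, 178, 172, 170, 169, 170, 169, 170]
before 15 [245, 245, 245, 245, 244, 220, 160, 163, 168, 166, 168, 161, 157, 155, 155, 155]
after -15 [245, 244, 244, 244, 238, 194, 168, 181, 179, 178, 175, 173, 169, 172, 170, 167]
after 15 [245, 245, 245, 245, 240, 198, 164, 169, 169, 166, 170, 161, 156, 157, 156, 158]
[-4.74005630e+01 -2.37253655e+02 -8.66974632e-02]
```

jog_arm(plan=[{"dx": -4, "dy": -20, "dz": 0, "ax": 0, "ay": 0, "az": 0, "grip": 0}, {"dx": -7, "dy": -35, "dz": 0, "ax": 0, "ay": 0, "az": 0, "grip": 0}, {"dx": -7, "dy": -35, "dz": 0, "ax": 0, "ay": 0, "az": 0, "grip": 0}, {"dx": -7, "dy": -35, "dz": 0, "ax": 0, "ay": 0, "az": 0, "grip": 0}, {"dx": -7, "dy": -35, "dz": 0, "ax": 0, "ay": 0, "az": 0, "grip": 0}, {"dx": -7, "dy": -35, "dz": 0, "ax": 0, "ay": 0, "az": 0, "grip": 0}, {"dx": -5, "dy": -25, "dz": 20, "ax": 0, "ay": 0, "az": 0, "grip": 0}, {"dx": -3.4, "dy": -17.3, "dz": 30, "ax": 0, "ay": 0, "az": 0, "grip": 0}, {"dx": 0, "dy": 0, "dz": 35, "ax": 0, "ay": 0, "az": 0, "grip": 0}, {"dx": 0, "dy": 0, "dz": 25, "ax": 0, "ay": 0, "az": 0, "grip": 0}, {"dx": 0, "dy": 0, "dz": 0, "ax": 0, "ay": 0, "az": 0, "grip": 0}, {"dx": 0, "dy": 0, "dz": 0, "ax": 0, "ay": 0, "az": 0, "grip": 0}, {"dx": 0, "dy": 0, "dz": 0, "ax": 0, "ay": 0, "az": 0, "grip": 0}])

```text
clock: 16.65
position: [0.5607, -0.1368, 0.2945]
ee_rot: [0.0, 0.986, -0.167, 0.0]
contact_force: [0.8, 0.6, -0.0]
width: 0.0852
gripper_force: 0.0
```

Run:
```python
from h import *
import pickle
delta([.5602,-.1362,.192]);d=grab('wrist','w7.png');pickle.dump(d,open('w7.pkl','wb'))
q=proj(d,[.5602,-.1362,.033]);print(q)
# dark inner circle / pad outline vs board
g=d['image'].max(2);m=(g<125).astype(np.uint8);n,l,S,c=cv2.connectedComponentsWithStats(m);i=l[int(q[1]),int(q[0])];print(S[i],c[i])
cs,_=cv2.findContours((l==i).astype(np.uint8),0,1);e=cv2.fitEllipse(max(cs,key=len));print(e,unproj(d,*e[0],.033))
```

```text
t 16.65 pos [ 0.5607 -0.1368  0.2945] yaw -19.2 z [ 1.e-04 -1.e-04 -1.e+00] F [ 0.8  0.6 -0. ] w 0.0852 gf 0 q [-0.36  0.36  1.67 -0.    1.11  1.55]
tool delta mm [ -0.7  -0.4 102.5]
[317.05781626 242.87267344]
[ 275  195   85   88 5828] [316.65545642 239.23129719]
((316.6544189453125, 239.21820068359375), (83.60137176513672, 86.94071197509766), 178.95132446289062) [ 0.56235675 -0.13670449  0.033     ]
```

jog_arm(plan=[{"dx": 0, "dy": 0, "dz": 25, "ax": 0, "ay": 0, "az": 0, "grip": 0}, {"dx": 0, "dy": 0, "dz": 30, "ax": 0, "ay": 0, "az": 0, "grip": 0}, {"dx": 0, "dy": 0, "dz": 25, "ax": 0, "ay": 0, "az": 0, "grip": 0}, {"dx": 0, "dy": 0, "dz": 15, "ax": 0, "ay": 0, "az": 0, "grip": 0}, {"dx": 0, "dy": 0, "dz": 7.5, "ax": 0, "ay": 0, "az": 0, "grip": 0}, {"dx": 0, "dy": 0, "dz": 0, "ax": 0, "ay": 0, "az": 0, "grip": 0.2}, {"dx": 0, "dy": 0, "dz": 0, "ax": 0, "ay": 0, "az": 0, "grip": 0.35}, {"dx": 0, "dy": 0, "dz": 0, "ax": 0, "ay": 0, "az": 0, "grip": 0.5}, {"dx": 0, "dy": 0, "dz": 0, "ax": 0, "ay": 0, "az": 0, "grip": 0.7}, {"dx": 0, "dy": 0, "dz": 0, "ax": 0, "ay": 0, "az": 0, "grip": 1}, {"dx": 0, "dy": 0, "dz": 0, "ax": 0, "ay": 0, "az": 0, "grip": 1}, {"dx": 0, "dy": 0, "dz": 0, "ax": 0, "ay": 0, "az": 0, "grip": 1}, {"dx": 0, "dy": 0, "dz": 0, "ax": 0, "ay": 0, "az": 0, "grip": 1}], grip_force=40)

```text
clock: 17.78
position: [0.5612, -0.1368, 0.1937]
ee_rot: [0.001, 0.986, -0.167, 0.002]
contact_force: [-0.1, -0.9, 6.8]
width: 0.0483
gripper_force: 41.7
```

jog_arm(plan=[{"dx": 0, "dy": 0, "dz": -10, "ax": 0, "ay": 0, "az": 0, "grip": 1}, {"dx": 0, "dy": 0, "dz": -25, "ax": 0, "ay": 0, "az": 0, "grip": 1}, {"dx": 0, "dy": 0, "dz": -25, "ax": 0, "ay": 0, "az": 0, "grip": 1}, {"dx": 0, "dy": 0, "dz": -12, "ax": 0, "ay": 0, "az": 0, "grip": 1}, {"dx": -11, "dy": -14, "dz": 0, "ax": 0, "ay": 0, "az": 0, "grip": 1}, {"dx": -22, "dy": -28, "dz": 0, "ax": 0, "ay": 0, "az": 0, "grip": 1}, {"dx": -22, "dy": -28, "dz": 0, "ax": 0, "ay": 0, "az": 0, "grip": 1}, {"dx": -22, "dy": -28, "dz": 0, "ax": 0, "ay": 0, "az": 0, "grip": 1}, {"dx": -22, "dy": -28, "dz": 0, "ax": 0, "ay": 0, "az": 0, "grip": 1}, {"dx": -22, "dy": -28, "dz": 0, "ax": 0, "ay": 0, "az": 0, "grip": 1}, {"dx": -22, "dy": -28, "dz": 0, "ax": 0, "ay": 0, "az": 0, "grip": 1}, {"dx": -22, "dy": -28, "dz": 0, "ax": 0, "ay": 0, "az": 0, "grip": 1}, {"dx": -22, "dy": -28, "dz": 0, "ax": 0, "ay": 0, "az": 0, "grip": 1}, {"dx": -22, "dy": -28, "dz": 0, "ax": 0, "ay": 0, "az": 0, "grip": 1}, {"dx": -22, "dy": -28, "dz": 0, "ax": 0, "ay": 0, "az": 0, "grip": 1}, {"dx": -14, "dy": -20, "dz": 0, "ax": 0, "ay": 0, "az": 0, "grip": 1}, {"dx": -7, "dy": -13, "dz": 0, "ax": 0, "ay": 0, "az": 0, "grip": 1}])

```text
clock: 19.2
position: [0.4272, 0.2578, 0.2634]
ee_rot: [0.0, 0.986, -0.166, -0.001]
contact_force: [0.7, 0.4, -0.5]
width: 0.048
gripper_force: 41.5
```

jog_arm(plan=[{"dx": 0, "dy": 0, "dz": 0, "ax": 0, "ay": 0, "az": -1, "grip": 1}, {"dx": 0, "dy": 0, "dz": 0, "ax": 0, "ay": 0, "az": -1, "grip": 1}, {"dx": 0, "dy": 0, "dz": 0, "ax": 0, "ay": 0, "az": -1, "grip": 1}, {"dx": 0, "dy": 0, "dz": 0, "ax": 0, "ay": 0, "az": -1, "grip": 1}, {"dx": 0, "dy": 0, "dz": 0, "ax": 0, "ay": 0, "az": -1, "grip": 1}, {"dx": 0, "dy": 0, "dz": 0, "ax": 0, "ay": 0, "az": 0, "grip": 1}, {"dx": 0, "dy": 0, "dz": 0, "ax": 0, "ay": 0, "az": 0, "grip": 1}])

```text
clock: 19.78
position: [0.4291, 0.2554, 0.2635]
ee_rot: [0.0, 0.996, 0.093, -0.001]
contact_force: [0.4, 0.8, -1.0]
width: 0.0479
gripper_force: 41.5
```

Run:
```python
from h import *
import pickle
st();d=grab('wrist','w8.png');pickle.dump(d,open('w8.pkl','wb'))
print(proj(d,[.491,.267,.016]))
```

```text
t 19.78 pos [0.4291 0.2554 0.2635] yaw 10.7 z [-1.3e-03 -4.0e-04 -1.0e+00] F [ 0.4  0.8 -1. ] w 0.0479 gf 41 q [0.4  0.29 1.88 0.   0.98 1.78]
[318.2766698  129.84106233]
```

View pics/w8.png

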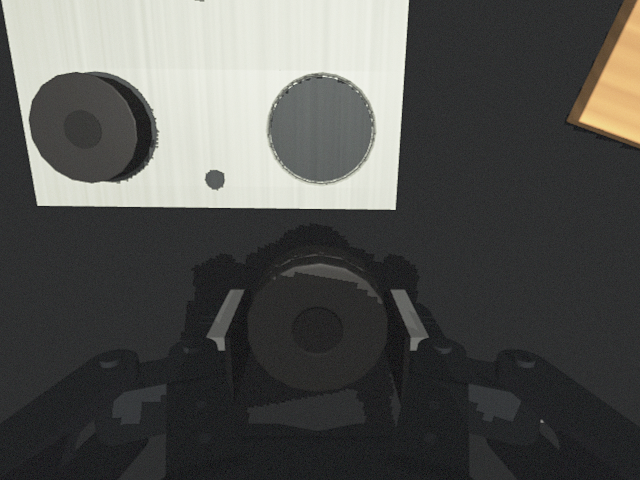

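Held pad centred at (318,329), empty seat at (321,129), plate pad at (83,129). All clear and level.

Run:
```python
from h import *
import pickle
d=pickle.load(open('w8.pkl','rb'));s,R=st()
g=cv2.cvtColor(d['image'],cv2.COLOR_RGB2GRAY)
m=(g<125).astype(np.uint8);n,l,S,c=cv2.connectedComponentsWithStats(m);i=l[129,321];print(S[i],c[i])
cs,_=cv2.findContours((l==i).astype(np.uint8),0,1);e=cv2.fitEllipse(max(cs,key=len));print(e)
for z in(.010,.013,.016): print(z,unproj(d,*e[0],z))
seat=unproj(d,321.3,129,.016)
pad=unproj(d,317.5,329.5,.1028);print('seat',seat,'pad',pad,'tcp',s['position'])
print('seat diam',np.linalg.norm(unproj(d,267,129,.016)-unproj(d,376,129,.016)))
# pad outline circle at its top: left/right extreme, far edge
print('pad lr',unproj(d,247,325,.1028),unproj(d,388,325,.1028))
print('tool delta pad->seat',R.T@(seat-pad)*1000)
```

```text
t 19.83 pos [0.4293 0.2554 0.2636] yaw 10.7 z [-1.e-03 -3.e-04 -1.e+00] F [-0.   0.3 -0.5] w 0.0479 gf 41 q [0.4  0.29 1.88 0.   0.98 1.78]
[ 268   74  106  109 8534] [320.52355285 127.56069838]
((320.5151062011719, 127.53311920166016), (102.55288696289062, 104.96128845214844), 8.601255416870117)
0.01 [0.49221137 0.26602663 0.01      ]
0.013 [0.49226438 0.26606363 0.013     ]
0.016 [0.49231738 0.26610063 0.016     ]
seat [0.49168702 0.2655769  0.016     ] pad [0.42714517 0.25549682 0.1028    ] tcp [0.42927105 0.25540333 0.26356805]
seat diam 0.055020807567346945
pad lr [0.42433703 0.27974093 0.1028    ] [0.4333433  0.23188658 0.1028    ]
tool delta pad->seat [65.38196279  2.01808727 86.73306673]
```

jog_arm(plan=[{"dx": 15, "dy": 1.5, "dz": 0, "ax": 0, "ay": 0, "az": 0, "grip": 1}, {"dx": 25, "dy": 0, "dz": 0, "ax": 0, "ay": 0, "az": 0, "grip": 1}, {"dx": 15, "dy": 0, "dz": 5, "ax": 0, "ay": 0, "az": 0, "grip": 1}, {"dx": 10.5, "dy": 0, "dz": 15, "ax": 0, "ay": 0, "az": 0, "grip": 1}, {"dx": 0, "dy": 0, "dz": 20, "ax": 0, "ay": 0, "az": 0, "grip": 1}, {"dx": 0, "dy": 0, "dz": 18, "ax": 0, "ay": 0, "az": 0, "grip": 1}, {"dx": 0, "dy": 0, "dz": 0, "ax": 0, "ay": 0, "az": 0, "grip": 1}, {"dx": 0, "dy": 0, "dz": 0, "ax": 0, "ay": 0, "az": 0, "grip": 1}, {"dx": 0, "dy": 0, "dz": 0, "ax": 0, "ay": 0, "az": 0, "grip": 1}])

```text
clock: 20.58
position: [0.495, 0.2663, 0.2062]
ee_rot: [-0.0, 0.996, 0.094, 0.0]
contact_force: [0.4, 0.4, -1.3]
width: 0.0481
gripper_force: 41.6
```

Run:
```python
from h import *
s,R=st();off=R@np.array([-.0018,-.0002,0]);delta(np.array([.492,.266,.1917])-off)
d=grab('wrist','w9.png')
import pickle;pickle.dump((d,s,R),open('w9.pkl','wb'))
g=cv2.cvtColor(d['image'],cv2.COLOR_RGB2GRAY)
# neighbour-free check: predicted seat rim and bright plate edge around it (z .016), radial brightness along several azimuths
c=np.array([.492,.266,.016])
for a in range(0,360,30):
    v=R[:,0]*np.cos(np.radians(a))+R[:,1]*np.sin(np.radians(a))
    print(a,[int(g[int(p[1]),int(p[0])]) if 0<=p[1]<480 and 0<=p[0]<640 else -1 for p in[proj(d,c+v*r/1000) for r in range(22,34)]])
```

```text
t 20.58 pos [0.495  0.2663 0.2062] yaw 10.8 z [ 6.e-04  2.e-04 -1.e+00] F [ 0.4  0.4 -1.3] w 0.0481 gf 42 q [ 0.37  0.44  1.81 -0.    0.9   1.75]
t 20.58 pos [0.495  0.2663 0.2062] yaw 10.8 z [ 6.e-04  2.e-04 -1.e+00] F [ 0.4  0.4 -1.3] w 0.0481 gf 42 q [ 0.37  0.44  1.81 -0.    0.9   1.75]
tool delta mm [-1.2 -0.1 14.5]
0 [40, 39, 62, 63, 163, 233, 231, 232, 233, 233, 231, 233]
30 [40, 42, 57, 97, 104, 225, 232, 231, 232, 232, 231, 230]
60 [45, 34, 33, 101, 164, 182, 227, 225, 227, 230, 228, 227]
90 [49, 46, 44, 56, 50, 103, 29, 28, 34, 31, 109, 110]
120 [50, 50, 44, 44, 44, 44, 46, 48, 46, 46, 44, 43]
150 [52, 43, 38, 49, 44, 50, 41, 46, 49, 43, 47, 48]
180 [41, 35, 40, 33, 42, 49, 49, 45, 47, 46, 42, 46]
210 [41, 43, 47, 45, 43, 45, 45, 45, 48, 48, 47, 54]
240 [43, 46, 46, 46, 45, 51, 43, 47, 42, 48, 47, 37]
270 [50, 50, 48, 49, 50, 116, 26, 34, 33, 23, 87, 94]
300 [34, 39, 37, 58, 152, 222, 235, 231, 231, 227, 228, 228]
330 [36, 42, 60, 56, 148, 229, 232, 230, 230, 230, 228, 229]
```

jog_arm(plan=[{"dx": -1.6, "dy": 0, "dz": 4, "ax": 0, "ay": 0, "az": 0, "grip": 1}, {"dx": 0, "dy": 0, "dz": 3, "ax": 0, "ay": 0, "az": 0, "grip": 1}, {"dx": 0, "dy": 0, "dz": 2, "ax": 0, "ay": 0, "az": 0, "grip": 1}, {"dx": 0, "dy": 0, "dz": 1.5, "ax": 0, "ay": 0, "az": 0, "grip": 1}, {"dx": 0, "dy": 0, "dz": 1, "ax": 0, "ay": 0, "az": 0, "grip": 1}, {"dx": 0, "dy": 0, "dz": 0, "ax": 0, "ay": 0, "az": 0, "grip": 1}, {"dx": 0, "dy": 0, "dz": 0, "ax": 0, "ay": 0, "az": 0, "grip": 1}])

```text
clock: 21.22
position: [0.4931, 0.2658, 0.1942]
ee_rot: [0.0, 0.996, 0.094, -0.0]
contact_force: [0.5, 0.0, -1.8]
width: 0.0484
gripper_force: 41.6
```

jog_arm(plan=[{"dx": 0, "dy": 0, "dz": 1, "ax": 0, "ay": 0, "az": 0, "grip": 1}, {"dx": 0, "dy": 0, "dz": 0.8, "ax": 0, "ay": 0, "az": 0, "grip": 1}, {"dx": 0, "dy": 0, "dz": 0.7, "ax": 0, "ay": 0, "az": 0, "grip": 1}, {"dx": 0, "dy": 0, "dz": 0, "ax": 0, "ay": 0, "az": 0, "grip": 1}, {"dx": 0, "dy": 0, "dz": 0, "ax": 0, "ay": 0, "az": 0, "grip": 1}])

```text
clock: 21.63
position: [0.4931, 0.2658, 0.192]
ee_rot: [0.0, 0.996, 0.094, 0.0]
contact_force: [-1.1, 0.2, 1.6]
width: 0.0484
gripper_force: 41.8
```

jog_arm(plan=[{"dx": 0, "dy": 0, "dz": 0.5, "ax": 0, "ay": 0, "az": 0, "grip": 1}, {"dx": 0, "dy": 0, "dz": 0, "ax": 0, "ay": 0, "az": 0, "grip": 1}, {"dx": 0, "dy": 0, "dz": 0, "ax": 0, "ay": 0, "az": 0, "grip": 0.4}, {"dx": 0, "dy": 0, "dz": 0, "ax": 0, "ay": 0, "az": 0, "grip": 0.2}, {"dx": 0, "dy": 0, "dz": 0, "ax": 0, "ay": 0, "az": 0, "grip": 0.1}, {"dx": 0, "dy": 0, "dz": 0, "ax": 0, "ay": 0, "az": 0, "grip": 0.1}, {"dx": 0, "dy": 0, "dz": -10, "ax": 0, "ay": 0, "az": 0, "grip": 0.1}, {"dx": 0, "dy": 0, "dz": -25, "ax": 0, "ay": 0, "az": 0, "grip": 0}, {"dx": 0, "dy": 0, "dz": -35, "ax": 0, "ay": 0, "az": 0, "grip": 0}, {"dx": -20, "dy": 0, "dz": -35, "ax": 0, "ay": 0, "az": 0, "grip": 0}, {"dx": -20, "dy": 0, "dz": -15, "ax": 0, "ay": 0, "az": 0, "grip": 0}, {"dx": 0, "dy": 0, "dz": 0, "ax": 0, "ay": 0, "az": 0, "grip": 0}, {"dx": 0, "dy": 0, "dz": 0, "ax": 0, "ay": 0, "az": 0, "grip": 0}])

```text
clock: 22.72
position: [0.4533, 0.2583, 0.3129]
ee_rot: [-0.0, 0.996, 0.094, 0.002]
contact_force: [-0.1, 0.0, 0.9]
width: 0.085
gripper_force: 0.0
```

Run:
```python
from h import *
import pickle
s,R=st();d=grab('wrist','w10.png')
# inner circle of the fitted pad -> centre; expected top z ~.031
g=cv2.cvtColor(d['image'],cv2.COLOR_RGB2GRAY).astype(np.float32)
c=np.array([.4913,.266,.016])
for a in range(0,360,45):
    v=R[:,0]*np.cos(np.radians(a))+R[:,1]*np.sin(np.radians(a))
    f=lambda z,rs:[int(g[int(round(p[1])),int(round(p[0]))]) for p in[proj(d,c*[1,1,0]+[0,0,z]+v*r/1000) for r in rs]]
    print(a,'top',f(.031,range(21,29)),'rim',f(.016,range(24,31)))
# fixed-camera compare: gauge region and bystanders, before vs after
D=pickle.load(open('D0.pkl','rb'))
for n in('scene','side'):
    e=grab(n,n+'1.png');df=cv2.absdiff(cv2.GaussianBlur(e['image'],(5,5),0),cv2.GaussianBlur(D[n]['image'],(5,5),0)).max(2)
    k,l,S,cc=cv2.connectedComponentsWithStats((df>45).astype(np.uint8));print(n,[tuple(map(int,x)) for x in S[1:] if x[4]>15])
```

```text
t 22.72 pos [0.4533 0.2583 0.3129] yaw 10.8 z [ 0.0032  0.0011 -1.    ] F [-0.1  0.   0.9] w 0.0850 gf 0 q [ 0.38  0.27  1.76 -0.    1.11  1.77]
0 top [118, 115, 116, 77, 45, 59, 159, 235] rim [77, 45, 134, 159, 235, 234, 234]
45 top [102, 111, 109, 81, 80, 115, 175, 236] rim [80, 68, 162, 178, 214, 234, 236]
90 top [92, 88, 88, 66, 153, 181, 221, 231] rim [94, 76, 114, 151, 190, 232, 234]
135 top [81, 82, 81, 67, 171, 215, 228, 228] rim [82, 81, 68, 101, 195, 224, 227]
180 top [75, 79, 76, 61, 214, 232, 228, 226] rim [83, 79, 76, 61, 123, 232, 229]
225 top [80, 82, 81, 64, 159, 232, 230, 231] rim [81, 76, 66, 107, 223, 230, 231]
270 top [90, 90, 83, 67, 132, 222, 232, 230] rim [88, 63, 70, 176, 233, 232, 230]
315 top [106, 104, 103, 67, 59, 150, 221, 237] rim [67, 82, 121, 163, 231, 235, 237]
scene [(91, 0, 74, 81, 3109), (166, 0, 8, 18, 89), (199, 0, 35, 39, 748), (236, 0, 19, 29, 375), (291, 0, 102, 54, 2082), (154, 32, 9, 16, 72), (217, 47, 62, 112, 2754), (358, 56, 27, 38, 827), (205, 61, 32, 52, 789), (155, 65, 6, 11, 43), (69, 75, 29, 39, 416), (45, 82, 97, 126, 4473), (233, 85, 8, 5, 20), (365, 98, 10, 2, 16), (179, 107, 40, 56, 992), (187, 148, 61, 35, 633), (366, 160, 14, 8, 79), (189, 163, 33, 9, 167), (366, 167, 13, 6, 37), (115, 233, 7, 10, 30), (315, 244, 18, 18, 267)]
side [(478, 0, 20, 36, 327), (502, 0, 12, 2, 19), (515, 0, 98, 25, 1238), (106, 0, 534, 480, 75906), (613, 0, 27, 36, 773), (480, 38, 94, 63, 3031), (535, 55, 38, 19, 194), (630, 109, 8, 6, 26), (161, 196, 11, 6, 51), (166, 201, 11, 7, 36), (405, 201, 5, 8, 28), (149, 204, 16, 14, 74), (248, 301, 19, 15, 173), (217, 318, 10, 10, 64), (162, 341, 51, 59, 1410), (362, 342, 146, 138, 9721), (365, 347, 35, 17, 274), (443, 370, 51, 50, 1192), (197, 395, 20, 13, 59), (566, 458, 13, 22, 209), (416, 473, 13, 7, 53)]
```

The pad is level in the seat, with an even outline all round. The fixed views differ only at the arm, the seat and the spot the pad came from. Handing in.

```bash
python3 -c "
from rig import manip
print(manip.sign_off())"
```

```text
the job is handed in; nothing more can be done
None
```

Job handed in: the first pad I tested (the end pad nearest the rest) held about 50 at 13–16 N, the gauge is back upright on its shoulder in the wooden rest, and that pad is seated level in the plate; the other two pads were not touched.

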